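Let a work-stand leg out by one hole

ROBOT

A 6-joint arm with a two-finger parallel gripper is mounted at the origin on the work surface. World frame = base frame: x ahead of the robot, y to its left, z up, the work surface at z = 0. Lengths are in mm, angles in rad, forces in N, time in s.
With the tool pointing down it reaches from about 400 to 925 mm from the base axis. Payload 12.5 kg.
Tool frame: the origin (TCP) lies at the very end of the fingers, on their centre line; the grasp point (between the pads) lies 19 mm behind it; z points along the fingers, y is the line along which they close (so a half turn about z gives the same grasp; the last joint's range is limited). The gripper opens to 95 mm and grips with 3 to 60 N. Pads are 20 mm wide; open, the fingers measure 119 mm over their backs; the gripper's body (75 mm by 180 mm) begins 59 mm behind the grasp point.
Start: joints at [1.105, 0.491, 1.559, -0, 1.092, -0.106], TCP at [220.039, 585.004, 214.661] pointing down, gripper open.
Joint ranges: [-3.1, 3.1], [-0.84, 2.19], [0.05, 2.79], [-1.13, 4.28], [0.06, 2.93], [-2.69, 2.69]. Speed limits (rad/s): [2.22, 2.22, 2.79, 3.14, 3.14, 3.14].

INTERFACE

Orientations are given as [roll, pitch, yaw] about the fixed x, y, z axes, in that order (R = Rz(yaw) Ry(pitch) Rx(roll)).
In Python, from cell import * gives the robot as it stands.
- The arm moves only by the tool jog_arm, never from a script. Its argument "targets" is a list of rows, each an object with "turn": the turn, a rotation vector about the world's x, y, z in degrees, a list of three; "slide": the shift along the world's x, y, z in mm, a list of three; "claw": the opening in per cent of the stroke, from 0 (shut) to 100 (fully open). In form: [{"turn": [wx, wy, wz], "slide": [x, y, z], "claw": claw}, ...]. A call has 1 to 5 rows; each row shifts and turns the commanded pose from where the row before left it; what a row does not reach is not made up. A row lasts 1/8 s, in which the tool goes at most 62.5 mm and 10.7 degrees, less where a joint would pass 70% of its speed; a pose out of reach is approached as far as the arm can. A call with a gripper value outside its range is refused whole. The fingers move at their own pace and stop on an object; the grip force is fixed at half the most. Time passes only in rows, so rows that do not move let the fingers close. It gives the time, the measured TCP pose, the force, the opening and the grip force at its end, in the units of the state.
- state(): the state, without advancing time (a new reading comes with each control period).
- read_camera(name): name is "side" or "top" or "wrist"; returns a dict with "frame" (400x640x3 uint8, blue, green, red), "mtx" (3x3 intrinsics, pixels), "R" (3x3) and "t" (3): a world point X has camera coordinates R X + t. Camera axes: x right, y down, z forward; pixel columns grow to the right and rows downward; lengths in mm; the calibration is good to about 2 mm. A picture is of the moment at which its call begins. There is no depth.
- job_done(): hands the job in; it is judged then, once.
Trained networks look in the newest picture that a camera, given by its name, has taken for a name from the list of things; names that differ only in an ending like _2 or _b are one class to them, and where a whole thing is asked for, a point or a joint stands for the part that bears it (a point fixed in the world has none). Each returns a list of dicts, best first, with "conf" (0 to 1); they miss things now and then, are a little off and sometimes report something else, mostly with a low value. They report only what shows in the picture. A call takes as long as a camera call.
- look_for(query, camera): "xy" ([column, row] in pixels, amid what is visible of it).
The state is a dict: "t": time; "joints": joint angles; "qvel": joint speeds; "tau": joint torques, N m; "eef_pos": TCP position; "tcp_rot": TCP orientation; "ft_force": force on the tool from outside, world axes, zero at the start; "moment": the same for the moment, N m; "opening": opening from 0.0 (shut) to 1.0 (fully open); "grip_force": force on a finger pad.
Only numpy, scipy, OpenCV 4.12 (cv2) and the standard library are available. Lean on these libraries where they do the work, as an engineer would, in place of code of your own. Each camera call takes 0.05 s, during which the arm holds its last target. There are 200 camera calls.

TASK

The leg of a bicycle work stand lies in the bench cradle with its clamp lever up and its rubber foot loosely behind the steel fork. Pinch in the two spring buttons and draw the grey outer tube away from the foot by exactly one hole, stopping as soon as both buttons spring out through the next pair of holes, then fold the black clamp lever down flat along the tube. Pinch and pull lightly, so that the thin tube is not crushed and the buttons are not forced against their holes, and leave the other things on the shelf where they are.

Things in the scene. Friction and masses are not known exactly. Their poses are not given: they have to be found in the camera images.
- leg: foot section of the leg: 22 mm square dark tube inside the grey one, a 42 mm round rubber foot on its -x end, 203 to 237 mm from the origin. Origin: on the tube's axis midway between the two buttons, 95 mm above the shelf. x level along the tube away from the foot, y level across, z up. Foot lies loose behind a fork: pulled to +x with 3 N the leg shifts an unknown 0 to 40 mm, then stops
- sleeve: grey outer tube, 27 mm square, 1.5 mm wall, sliding along the leg's x. Origin on the axis, at leg's origin when the buttons are in the present holes (as at the start); axes as leg. 11 mm holes in both upright sides at x = +36, 0, -36, -72 mm; drawn 36 mm to +x, the holes at -36 meet the buttons. Reaches from -120 to +257 mm; 37 mm square clamp collar at -130 to -104. Slides with 2 to 5 N drag
- button_a: spring button on the leg's +y side: steel, 9 mm thick, round dome. Origin: top of the dome, at y = +17.5 mm in the leg's frame when out (4 mm proud of the tube), +13.5 when pinched flush (3 N). With both flush under a 10 to 20 N pinch, a pull of 6 to 14 N slips the domes under the hole edges; unpinched they lock the tube
- button_b: the same on the leg's -y side: top of dome at y = -17.5 mm when out, -13.5 mm when flush. Both buttons spring out by themselves when the next holes reach them (the pull drops for a moment), have 1 mm of play either way there, and then lock the tube again (the pull rises)
- lever_pivot (a point): pivot of the clamp lever, on top of the collar, 117 mm to the -x side of the sleeve's origin and 19 mm above the tube's axis; moves with the sleeve
- lever_end (a point): upper face of the clamp lever near its free end, 60 mm from the pivot. Black lever, 14 mm wide, 5 mm thick, reaching 73 mm from the pivot; folded down it lies level towards +x above the tube, its upper face 8 mm above the pivot
- lever (a joint): angle of the clamp lever: 0 folded flat, growing as it is raised; starts standing up at 1.3 to 1.7 rad and stays where it is left. Folding it towards +x and down takes 3 to 9 N at its end, most of it shortly before it is flat, where its cam snaps over and holds
- saddle (a point): top of the wooden saddle that carries the grey tube, on the tube's far (+x) part; its two cheeks stand 105 mm high and 61 mm wide over all. Part of the bench cradle, which is screwed to the shelf: wooden board 480 x 120 mm, 18 mm thick, under the whole leg. The steel fork by the foot is 118 mm high and 57 mm wide. None of the cradle moves
- grater: four-sided steel grater with a black top handle, 75 x 100 mm and 230 mm high, standing to the left; origin under its centre. To be left alone
- tin: closed steel tin with hinged lid, 89 x 129 mm and 61 mm high, to the right; origin under its centre. To be left alone
- tumbler: glass tumbler with brass valve cores, 72 mm across and 95 mm high, beside the cradle; origin under its centre. To be left alone
- spanner: steel spanner, 160 mm long, lying beside the cradle; origin under its middle. To be left alone
- oiler: small white oil bottle, 44 mm across and 115 mm high, to the right; origin under its centre. To be left alone
- bearing_cup: dark steel ring, 44 mm across and 12 mm high, beside the cradle; origin under its centre. To be left alone

How it is judged:
By the outcome, as a careful person would: the job done as asked, in the order asked, and still so for the second after the job is handed in, with the robot touching nothing.
It also fails if it takes over 61 s, if anything falls off the work surface, if the arm or the gripper's body presses on something with over 40 N, if the wrist force passes 120 N, or if a joint passes its speed limit or range.

## Working session

There is one attempt and no reset: what is moved stays moved. The work goes in short steps, Python scripts to look and compute and a tool call to move; the robot and the scene stay as the last step left them, time stands still between calls to the robot, and variables do not carry over. Pictures are saved under pics/ and viewed, at most 10 in all, crops included, and the job is handed in when it is done.

Besides the shell and the picture viewer there is one more tool, called after "Emit:" in YAML: its name, and indented under it one key for each argument. jog_arm: Moves the arm, as the interface text tells. Its arguments: {"type":"object","properties":{"targets":{"type":"array","items":{"type":"object","properties":{"turn":{"type":"array","items":{"type":"number"}},"slide":{"type":"array","items":{"type":"number"}},"claw":{"type":"number"}}}}},"required":["targets"]}

```bash
ls; mkdir -p pics
cat > h.py <<'E'
from cell import *
import numpy as np, cv2
def px(c,X):
    p=c["R"]@np.asarray(X,float)+np.ravel(c["t"]); p=c["mtx"]@p; return p[:2]/p[2]
def onplane(c,uv,z):
    R=np.array(c["R"]);t=np.ravel(c["t"]);o=-R.T@t
    d=R.T@np.linalg.inv(c["mtx"])@[uv[0],uv[1],1]
    return o+d*(z-o[2])/d[2]
def tri(obs):
    A=[];b=[]
    for c,uv in obs:
        R=np.array(c["R"]);o=-R.T@np.ravel(c["t"]);d=R.T@np.linalg.inv(c["mtx"])@[uv[0],uv[1],1];d/=np.linalg.norm(d)
        P=np.eye(3)-np.outer(d,d);A.append(P);b.append(P@o)
    return np.linalg.lstsq(np.vstack(A),np.hstack(b),rcond=None)[0]
E
python3 - <<'E'
from h import *
np.set_printoptions(precision=1,suppress=True)
for n in ["side","top"]:
    c=read_camera(n); cv2.imwrite(f"pics/{n}0.png",c["frame"])
    print(n,-np.array(c["R"]).T@np.ravel(c["t"]))
    for q in ["leg","sleeve","button_a","lever_pivot","lever_end","saddle","lever","tumbler","spanner","bearing_cup"]:
        print(q,[(np.round(d["xy"]),round(d["conf"],2)) for d in look_for(q,n)][:3])
s=state();print(s)
E
```

```text
pics
side [ 463.  1143.4 1162.7]
leg [(array([320., 195.]), 0.71)]
sleeve [(array([313., 199.]), 0.67)]
button_a []
lever_pivot [(array([332., 162.]), 0.45)]
lever_end [(array([332., 163.]), 0.39)]
saddle [(array([318., 209.]), 0.81)]
lever [(array([321., 194.]), 0.22)]
tumbler [(array([278., 202.]), 0.6), (array([317., 206.]), 0.24)]
spanner [(array([347., 216.]), 0.72)]
bearing_cup []
top [ 382.7  -33.8 1353. ]
leg []
sleeve [(array([315., 194.]), 0.79)]
button_a []
lever_pivot []
lever_end []
saddle []
lever []
tumbler [(array([307., 150.]), 0.71)]
spanner [(array([312., 234.]), 0.5)]
bearing_cup [(array([353., 180.]), 0.4)]
{'t': 1.1, 'joints': array([ 1.1,  0.5,  1.6, -0. ,  1.1, -0.1]), 'qvel': array([ 0., -0.,  0.,  0.,  0., -0.]), 'tau': array([ -0. , -61.2, -25.8,   0.1,   0. ,   0. ]), 'eef_pos': array([220. , 585. , 214.7]), 'tcp_rot': array([3.1, 0. , 2.8]), 'ft_force': array([0.1, 0.1, 0.4]), 'moment': array([-0.,  0.,  0.]), 'grip_force': 0.0, 'opening': 1.0016651797504437}
```

Run:
```python
import cv2
for n,(x,y,w,h) in {"side":(200,110,260,170),"top":(200,90,260,180)}.items():
    i=cv2.imread(f"pics/{n}0.png")[y:y+h,x:x+w]; cv2.imwrite(f"pics/{n}0c.png",cv2.resize(i,None,fx=3,fy=3,interpolation=cv2.INTER_CUBIC))
```

```text
(no output)
```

View pics/side0c.png

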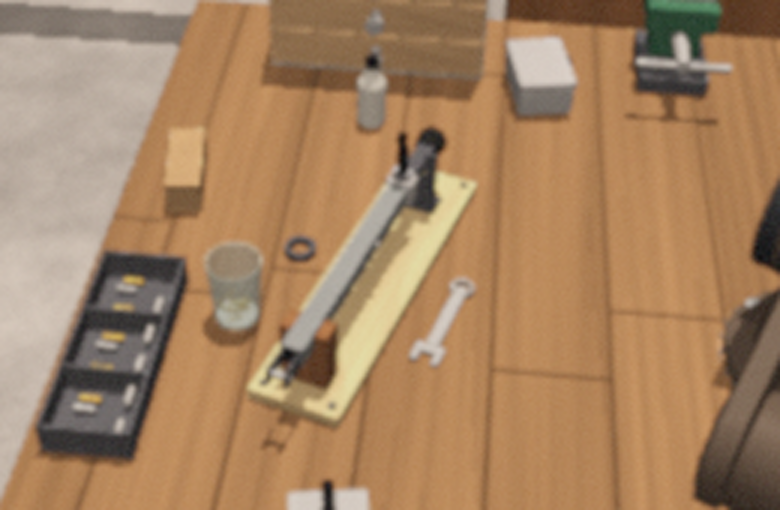

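View pics/top0c.png

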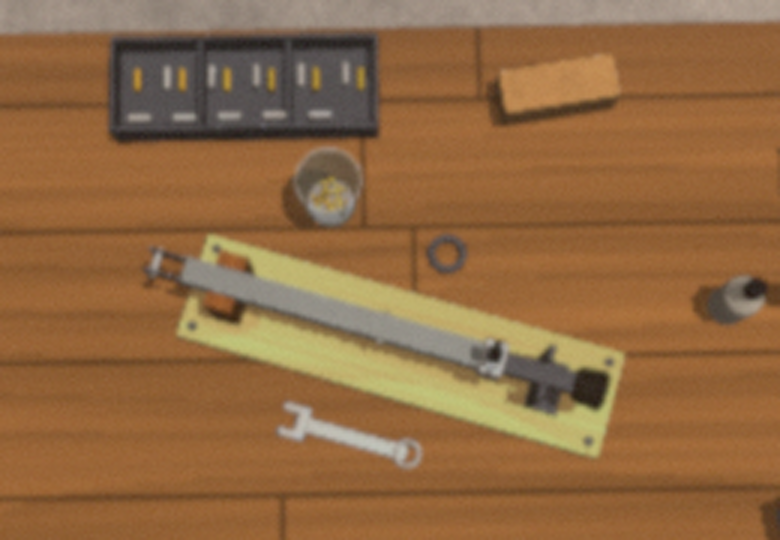

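Run:
```python
from h import *
np.set_printoptions(precision=1,suppress=True)
c=read_camera("top");s=read_camera("side")
f=lambda x,y:(200+x/3,90+y/3)
g=lambda x,y:(200+x/3,110+y/3)
for p in [(208,236),(625,352),(598,458),(177,336)]: print("board",onplane(c,f(*p),18))
print("foot end",onplane(c,f(608,388),95))
print("collar c",onplane(c,f(492,358),113))
print("sleeve far end top",onplane(c,f(184,270),108.5))
print("btnA,B",onplane(c,f(389,313),95),onplane(c,f(378,341),95))
print("lever tip side/collar side",tri([(c,f(489,347)),(s,g(403,135))]),tri([(c,f(492,358)),(s,g(401,181))]))
w=read_camera("wrist"); print(w["mtx"],w["R"],-w["R"].T@np.ravel(w["t"]),state()["tcp_rot"])
```

```text
board [698.1 140.6  18. ]
board [ 560.7 -316.1   18. ]
board [ 445.9 -281.5   18. ]
board [586.2 174.2  18. ]
foot end [ 513.5 -280.7   95. ]
collar c [ 544.1 -160.9  113. ]
sleeve far end top [641.2 153.4 108.5]
btnA,B [595.1 -57.6  95. ] [565.9 -45.7  95. ]
lever tip side/collar side [ 544.6 -150.7  188. ] [ 545.3 -161.8  104.1]
[[309.7   0.  321.4]
 [  0.  309.7 200.2]
 [  0.    0.    1. ]] [[ 0.4  0.9  0. ]
 [ 0.9 -0.3  0.2]
 [ 0.2 -0.1 -1. ]] [156.2 608.6 385.5] [3.1 0.  2.8]
```

Emit:
jog_arm:
  targets:
    - {"turn":[0,0,0],"slide":[0,0,45],"claw":100}
    - {"turn":[0,0,0],"slide":[0,0,45],"claw":80}
    - {"turn":[0,0,-6],"slide":[24,-42,20],"claw":60}
    - {"turn":[0,0,-6],"slide":[24,-42,0],"claw":60}
    - {"turn":[0,0,-6],"slide":[24,-42,0],"claw":60}

```text
t: 1.88
eef_pos: [292.5, 457.7, 325.0]
tcp_rot: [3.141, 0.0, 2.465]
ft_force: [1.1, 0.6, -0.4]
opening: 0.637
grip_force: 0.0
```

Emit:
jog_arm:
  targets:
    - {"turn":[0,0,-6],"slide":[24,-42,0],"claw":60}
    - {"turn":[0,0,-6],"slide":[24,-42,0],"claw":60}
    - {"turn":[0,0,-6],"slide":[24,-42,0],"claw":60}
    - {"turn":[0,0,-6],"slide":[24,-42,0],"claw":60}
    - {"turn":[0,0,-6],"slide":[24,-42,0],"claw":60}

```text
t: 2.5
eef_pos: [412.6, 247.6, 324.9]
tcp_rot: [3.141, 0.0, 1.941]
ft_force: [1.2, 0.9, 0.5]
opening: 0.598
grip_force: 0.0
```

Emit:
jog_arm:
  targets:
    - {"turn":[0,0,-6],"slide":[24,-42,0],"claw":60}
    - {"turn":[0,0,-6],"slide":[24,-42,0],"claw":60}
    - {"turn":[0,0,-6],"slide":[24,-42,0],"claw":60}
    - {"turn":[0,0,-6],"slide":[24,-42,0],"claw":60}
    - {"turn":[0,0,-6],"slide":[24,-42,0],"claw":60}

```text
t: 3.12
eef_pos: [532.6, 37.5, 324.8]
tcp_rot: [3.141, -0.0, 1.417]
ft_force: [0.9, 0.4, -0.0]
opening: 0.6
grip_force: 0.0
```

Run:
```python
from h import *
np.set_printoptions(precision=3,suppress=True)
c=read_camera("wrist"); cv2.imwrite("pics/w1.png",c["frame"]); print(state()["eef_pos"],state()["tcp_rot"],state()["t"])
for q in ["leg","sleeve","button_a","lever_pivot","lever_end","saddle"]:
    for d in look_for(q,"wrist")[:3]: print(q,np.round(d["xy"],1),round(d["conf"],2),onplane(c,d["xy"],95 if q[0]=="b" else 114))
```

```text
[534.943  33.609 324.373] [3.14  0.001 1.41 ] 3.175
leg [380.8 158. ] 0.59 [608.783  51.065 114.   ]
leg [383.6 157.5] 0.21 [612.247  51.149 114.   ]
sleeve [382.9 160.8] 0.63 [610.973  47.247 114.   ]
lever_pivot [356.  317.1] 0.61 [ 550.627 -165.647  114.   ]
saddle [365.7 168.6] 0.89 [588.9    40.881 114.   ]
```

View pics/w1.png

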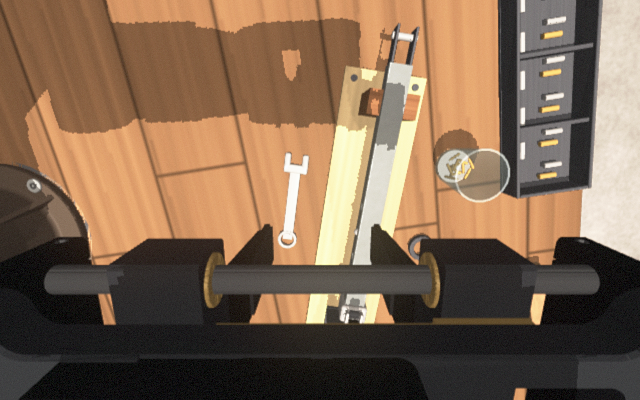

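Emit:
jog_arm:
  targets:
    - {"turn":[0,0,-4],"slide":[8,-50,-20],"claw":50}
    - {"turn":[0,0,-3.8],"slide":[9,-50,-20],"claw":50}
    - {"turn":[0,0,0],"slide":[8,-50,-25],"claw":50}
    - {"turn":[0,0,0],"slide":[0,0,0],"claw":50}

```text
t: 3.98
eef_pos: [556.6, -112.4, 257.9]
tcp_rot: [-3.139, 0.0, 1.283]
ft_force: [-0.5, 0.1, 0.2]
opening: 0.501
grip_force: 0.0
```

Run:
```python
from h import *
np.set_printoptions(precision=3,suppress=True)
c=read_camera("wrist"); cv2.imwrite("pics/w2.png",c["frame"]); print(state()["eef_pos"],state()["tcp_rot"],state()["t"])
i=c["frame"][60:260,240:440]; cv2.imwrite("pics/w2c.png",cv2.resize(i,None,fx=3,fy=3,interpolation=cv2.INTER_CUBIC))
for q in ["sleeve","button_a","lever_pivot","saddle"]:
    for d in look_for(q,"wrist")[:3]: print(q,np.round(d["xy"],1),round(d["conf"],2),onplane(c,d["xy"],95 if q[0]=="b" else 114))
```

```text
[ 556.754 -111.049  259.06 ] [-3.14  -0.     1.284] 4.025
sleeve [330.7 127.3] 0.76 [583.095 -54.646 114.   ]
lever_pivot [329.7 250.2] 0.63 [ 545.876 -180.067  114.   ]
saddle [326.7 130.9] 0.66 [578.327 -56.863 114.   ]
```

View pics/w2c.png

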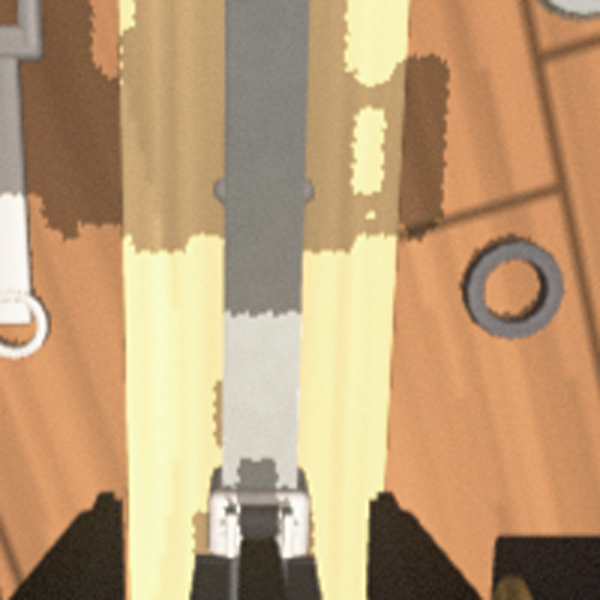

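```bash
cat >> h.py <<'E'
F=lambda x,y:(240+x/3,60+y/3)
E
python3 - <<'E'
from h import *
np.set_printoptions(precision=2,suppress=True)
c=read_camera("wrist"); print(state()["eef_pos"],state()["tcp_rot"])
A=onplane(c,F(309,190),95);B=onplane(c,F(219,190),95);print(A,B,(A+B)/2,np.linalg.norm(A-B),np.degrees(np.arctan2(*(A-B)[1::-1])))
for y,l,r in [(20,225,307),(280,224,303),(470,223.5,299)]:
    P,Q=onplane(c,F(l,y),108.5),onplane(c,F(r,y),108.5);print((P+Q)/2,np.linalg.norm(P-Q))
print(onplane(c,F(260,492),113.5))
g=cv2.cvtColor(c["frame"],cv2.COLOR_BGR2GRAY)
E
```

```text
[ 557.17 -109.66  260.53] [ 3.14 -0.    1.29]
[598.14 -52.09  95.  ] [567.77 -43.22  95.  ] [582.96 -47.65  95.  ] 31.636503033316913 -16.27288504894292
[598.01   3.6  108.5 ] 26.51041799613716
[574.24 -76.47 108.5 ] 27.286259610085654
[ 554.56 -142.22  108.5 ] 27.44840457950135
[ 552.19 -148.53  113.5 ]
```

Emit:
jog_arm:
  targets:
    - {"turn":[0,0,-0.3],"slide":[13,31.5,0],"claw":50}
    - {"turn":[0,0,0],"slide":[13,31.5,-30],"claw":50}
    - {"turn":[0,0,0],"slide":[0,0,-50],"claw":50}
    - {"turn":[0,0,0],"slide":[0,0,-50],"claw":50}
    - {"turn":[0,0,0],"slide":[0,0,-34],"claw":50}

```text
t: 4.9
eef_pos: [582.6, -46.8, 94.2]
tcp_rot: [-3.141, 0.0, 1.281]
ft_force: [1.3, 0.4, -0.6]
opening: 0.508
grip_force: 0.0
```

Emit:
jog_arm:
  targets:
    - {"turn":[0,0,0],"slide":[0,0,-19.7],"claw":45}
    - {"turn":[0,0,0],"slide":[0,0,0],"claw":42}
    - {"turn":[0,0,0],"slide":[0,0,0],"claw":39}
    - {"turn":[0,0,0],"slide":[0,0,0],"claw":37}

```text
t: 5.4
eef_pos: [583.1, -47.6, 77.0]
tcp_rot: [3.141, -0.0, 1.279]
ft_force: [-1.7, 1.4, -0.0]
opening: 0.376
grip_force: 1.1
```

Emit:
jog_arm:
  targets:
    - {"turn":[0,0,0],"slide":[0,0,0],"claw":35}
    - {"turn":[0,0,0],"slide":[0,0,0],"claw":33}
    - {"turn":[0,0,0],"slide":[0,0,0],"claw":33}

```text
t: 5.78
eef_pos: [583.3, -48.1, 76.3]
tcp_rot: [3.141, -0.0, 1.279]
ft_force: [-1.0, 0.7, 2.7]
opening: 0.332
grip_force: 2.0
```

Emit:
jog_arm:
  targets:
    - {"turn":[0,0,0],"slide":[0,0,0],"claw":31}
    - {"turn":[0,0,0],"slide":[0,0,0],"claw":29}
    - {"turn":[0,0,0],"slide":[0,0,0],"claw":29}

```text
t: 6.15
eef_pos: [582.2, -47.8, 76.1]
tcp_rot: [-3.14, 0.0, 1.279]
ft_force: [-6.5, 1.6, 7.6]
opening: 0.293
grip_force: 5.8
```

Emit:
jog_arm:
  targets:
    - {"turn":[0,0,0],"slide":[0,0,0],"claw":28}
    - {"turn":[0,0,0],"slide":[0,0,0],"claw":28}

```text
t: 6.4
eef_pos: [581.9, -47.7, 76.1]
tcp_rot: [-3.139, 0.0, 1.279]
ft_force: [-7.4, 2.6, 8.3]
opening: 0.28
grip_force: 21.0
```

Emit:
jog_arm:
  targets:
    - {"turn":[0,0,0],"slide":[-0.9,0.3,0.5],"claw":28.3}
    - {"turn":[0,0,0],"slide":[0,0,0],"claw":28.3}

```text
t: 6.65
eef_pos: [581.9, -47.7, 76.2]
tcp_rot: [-3.141, 0.0, 1.279]
ft_force: [-2.4, 1.1, -0.7]
opening: 0.285
grip_force: 9.2
```

Emit:
jog_arm:
  targets:
    - {"turn":[0,0,0],"slide":[-0.3,0.1,0],"claw":28.15}
    - {"turn":[0,0,0],"slide":[0,0,0],"claw":28.15}

```text
t: 6.9
eef_pos: [581.9, -47.7, 76.2]
tcp_rot: [3.142, 0.0, 1.279]
ft_force: [0.5, -0.6, -3.1]
opening: 0.285
grip_force: 15.0
```

Emit:
jog_arm:
  targets:
    - {"turn":[0,0,0],"slide":[0.3,1,0],"claw":28.15}
    - {"turn":[0,0,0],"slide":[0.3,1,0],"claw":28.15}

```text
t: 7.15
eef_pos: [582.4, -45.8, 76.2]
tcp_rot: [-3.142, 0.0, 1.279]
ft_force: [0.3, -2.9, -5.4]
opening: 0.283
grip_force: 15.1
```

Emit:
jog_arm:
  targets:
    - {"turn":[0,0,0],"slide":[0.3,1,-0.5],"claw":28.15}
    - {"turn":[0,0,0],"slide":[0.3,1,0],"claw":28.15}

```text
t: 7.4
eef_pos: [583.2, -43.6, 76.2]
tcp_rot: [3.141, 0.0, 1.279]
ft_force: [0.3, -3.1, -2.1]
opening: 0.285
grip_force: 15.1
```

Emit:
jog_arm:
  targets:
    - {"turn":[0,0,0],"slide":[0.3,1,0],"claw":28.15}
    - {"turn":[0,0,0],"slide":[0.3,1,0],"claw":28.15}

```text
t: 7.65
eef_pos: [583.8, -41.5, 76.2]
tcp_rot: [3.141, -0.0, 1.279]
ft_force: [-0.8, -3.0, 1.3]
opening: 0.286
grip_force: 15.1
```

Emit:
jog_arm:
  targets:
    - {"turn":[0,0,0],"slide":[0.3,1,0],"claw":28.15}
    - {"turn":[0,0,0],"slide":[0.3,1,0],"claw":28.15}

```text
t: 7.9
eef_pos: [584.4, -39.6, 76.1]
tcp_rot: [3.141, -0.0, 1.279]
ft_force: [-0.8, -3.6, 1.6]
opening: 0.284
grip_force: 15.1
```

Emit:
jog_arm:
  targets:
    - {"turn":[0,0,0],"slide":[0.3,1,0],"claw":28.15}
    - {"turn":[0,0,0],"slide":[0.3,1,0],"claw":28.15}

```text
t: 8.15
eef_pos: [585.0, -37.6, 76.1]
tcp_rot: [3.141, -0.0, 1.279]
ft_force: [-0.6, -2.8, 3.0]
opening: 0.278
grip_force: 15.1
```

Emit:
jog_arm:
  targets:
    - {"turn":[0,0,0],"slide":[0.3,1,0],"claw":28.15}
    - {"turn":[0,0,0],"slide":[0.3,1,0],"claw":28.15}

```text
t: 8.4
eef_pos: [585.6, -35.6, 76.1]
tcp_rot: [3.141, -0.0, 1.279]
ft_force: [-0.1, -3.2, 4.5]
opening: 0.282
grip_force: 15.1
```

Emit:
jog_arm:
  targets:
    - {"turn":[0,0,0],"slide":[0.3,1,0],"claw":28.15}
    - {"turn":[0,0,0],"slide":[0.3,1,0],"claw":28.15}

```text
t: 8.65
eef_pos: [586.3, -33.6, 76.1]
tcp_rot: [3.141, -0.0, 1.279]
ft_force: [0.9, -3.1, 5.1]
opening: 0.288
grip_force: 15.1
```

Emit:
jog_arm:
  targets:
    - {"turn":[0,0,0],"slide":[0.3,1,0.6],"claw":28.15}
    - {"turn":[0,0,0],"slide":[0.3,1,0],"claw":28.15}

```text
t: 8.9
eef_pos: [586.8, -31.6, 76.2]
tcp_rot: [3.141, 0.0, 1.279]
ft_force: [3.7, -3.9, -3.7]
opening: 0.28
grip_force: 15.4
```

Emit:
jog_arm:
  targets:
    - {"turn":[0,0,0],"slide":[0.3,1,0],"claw":28.15}
    - {"turn":[0,0,0],"slide":[0.3,1,0],"claw":28.15}

```text
t: 9.15
eef_pos: [587.4, -29.6, 76.2]
tcp_rot: [3.141, 0.0, 1.279]
ft_force: [3.5, -4.9, -4.3]
opening: 0.285
grip_force: 15.4
```

Emit:
jog_arm:
  targets:
    - {"turn":[0,0,0],"slide":[0.3,1,0],"claw":28.15}
    - {"turn":[0,0,0],"slide":[0.3,1,0],"claw":28.15}

```text
t: 9.4
eef_pos: [588.1, -27.6, 76.2]
tcp_rot: [3.141, 0.0, 1.279]
ft_force: [2.2, -4.0, -3.0]
opening: 0.284
grip_force: 15.4
```

Emit:
jog_arm:
  targets:
    - {"turn":[0,0,0],"slide":[0.3,1,0],"claw":28.15}
    - {"turn":[0,0,0],"slide":[0.3,1,0],"claw":28.15}

```text
t: 9.65
eef_pos: [588.7, -25.6, 76.2]
tcp_rot: [3.141, 0.0, 1.279]
ft_force: [3.8, -4.2, -3.4]
opening: 0.286
grip_force: 15.4
```

Emit:
jog_arm:
  targets:
    - {"turn":[0,0,0],"slide":[0.3,1,0],"claw":28.15}
    - {"turn":[0,0,0],"slide":[0.3,1,0],"claw":28.15}

```text
t: 9.9
eef_pos: [589.3, -23.6, 76.2]
tcp_rot: [3.141, 0.0, 1.279]
ft_force: [4.1, -4.7, -3.0]
opening: 0.285
grip_force: 15.4
```

Emit:
jog_arm:
  targets:
    - {"turn":[0,0,0],"slide":[0.3,1,0],"claw":28.15}
    - {"turn":[0,0,0],"slide":[0.3,1,0],"claw":28.15}

```text
t: 10.15
eef_pos: [589.9, -21.6, 76.2]
tcp_rot: [3.141, 0.0, 1.279]
ft_force: [3.8, -4.2, -4.0]
opening: 0.279
grip_force: 15.4
```

Emit:
jog_arm:
  targets:
    - {"turn":[0,0,0],"slide":[0.7,0.9,-0.3],"claw":28.15}
    - {"turn":[0,0,0],"slide":[0.5,1,0],"claw":28.15}

```text
t: 10.4
eef_pos: [590.5, -19.7, 76.2]
tcp_rot: [-3.141, 0.0, 1.279]
ft_force: [-1.8, -4.3, 0.9]
opening: 0.281
grip_force: 15.1
```

Emit:
jog_arm:
  targets:
    - {"turn":[0,0,0],"slide":[0.3,1,0],"claw":28.15}
    - {"turn":[0,0,0],"slide":[0.3,1,0],"claw":28.15}

```text
t: 10.65
eef_pos: [591.0, -17.9, 76.1]
tcp_rot: [-3.141, 0.001, 1.279]
ft_force: [-1.8, -8.6, 0.8]
opening: 0.283
grip_force: 14.5
```

Emit:
jog_arm:
  targets:
    - {"turn":[0,0,0],"slide":[0.3,1,0],"claw":28.15}
    - {"turn":[0,0,0],"slide":[0.3,1,0],"claw":28.15}

```text
t: 10.9
eef_pos: [591.6, -16.1, 76.2]
tcp_rot: [-3.141, 0.001, 1.279]
ft_force: [-1.8, -6.1, 1.6]
opening: 0.284
grip_force: 14.0
```

Emit:
jog_arm:
  targets:
    - {"turn":[0,0,0],"slide":[0.3,1,0],"claw":28.15}
    - {"turn":[0,0,0],"slide":[0.3,1,0],"claw":28.15}

```text
t: 11.15
eef_pos: [592.4, -13.6, 76.2]
tcp_rot: [-3.141, 0.0, 1.279]
ft_force: [-1.4, -4.2, 0.0]
opening: 0.284
grip_force: 14.0
```

Emit:
jog_arm:
  targets:
    - {"turn":[0,0,0],"slide":[0.3,1,0],"claw":28.15}
    - {"turn":[0,0,0],"slide":[0.3,1,0],"claw":28.15}

```text
t: 11.4
eef_pos: [593.1, -11.5, 76.2]
tcp_rot: [-3.141, 0.0, 1.279]
ft_force: [-1.8, -3.0, 0.1]
opening: 0.285
grip_force: 14.0
```

Emit:
jog_arm:
  targets:
    - {"turn":[0,0,0],"slide":[0.3,1,0],"claw":28.15}
    - {"turn":[0,0,0],"slide":[0.3,1,0],"claw":28.15}
    - {"turn":[0,0,0],"slide":[0.3,1,0],"claw":28.15}

```text
t: 11.78
eef_pos: [594.0, -8.6, 76.2]
tcp_rot: [-3.141, 0.0, 1.279]
ft_force: [-2.1, -3.3, -0.7]
opening: 0.282
grip_force: 13.9
```

Emit:
jog_arm:
  targets:
    - {"turn":[0,0,0],"slide":[0.3,1,0],"claw":28.15}
    - {"turn":[0,0,0],"slide":[0.3,1,0],"claw":28.15}
    - {"turn":[0,0,0],"slide":[0.3,1,0],"claw":28.15}

```text
t: 12.15
eef_pos: [594.9, -5.6, 76.2]
tcp_rot: [-3.141, 0.0, 1.279]
ft_force: [-2.8, -3.0, -2.2]
opening: 0.283
grip_force: 13.9
```

Emit:
jog_arm:
  targets:
    - {"turn":[0,0,0],"slide":[0.3,1,0],"claw":28.15}
    - {"turn":[0,0,0],"slide":[0.3,1,0],"claw":28.15}
    - {"turn":[0,0,0],"slide":[0.3,1,0],"claw":28.15}

```text
t: 12.52
eef_pos: [595.8, -2.6, 76.2]
tcp_rot: [-3.141, 0.0, 1.279]
ft_force: [-3.2, -3.6, -1.4]
opening: 0.286
grip_force: 13.9
```

Emit:
jog_arm:
  targets:
    - {"turn":[0,0,0],"slide":[0.3,1,0],"claw":28.15}
    - {"turn":[0,0,0],"slide":[0.3,1,0],"claw":28.15}
    - {"turn":[0,0,0],"slide":[0.3,1,0],"claw":28.15}

```text
t: 12.9
eef_pos: [596.8, 0.4, 76.2]
tcp_rot: [-3.141, 0.0, 1.279]
ft_force: [-3.1, -3.6, -2.7]
opening: 0.284
grip_force: 13.9
```

Emit:
jog_arm:
  targets:
    - {"turn":[0,0,0],"slide":[0.3,1,0],"claw":28.15}
    - {"turn":[0,0,0],"slide":[0.3,1,0],"claw":28.15}
    - {"turn":[0,0,0],"slide":[0.3,1,0],"claw":28.15}

```text
t: 13.28
eef_pos: [597.7, 3.4, 76.2]
tcp_rot: [-3.142, 0.0, 1.279]
ft_force: [-3.1, -3.1, -2.8]
opening: 0.286
grip_force: 13.8
```

Emit:
jog_arm:
  targets:
    - {"turn":[0,0,0],"slide":[0.2,1,-0.2],"claw":28.15}
    - {"turn":[0,0,0],"slide":[0.1,1,0],"claw":28.15}
    - {"turn":[0,0,0],"slide":[0.3,1,0],"claw":28.15}

```text
t: 13.65
eef_pos: [598.6, 6.3, 76.2]
tcp_rot: [3.141, -0.0, 1.279]
ft_force: [-2.4, -3.4, -0.8]
opening: 0.285
grip_force: 13.9
```

Emit:
jog_arm:
  targets:
    - {"turn":[0,0,0],"slide":[0.3,1,0],"claw":28.15}
    - {"turn":[0,0,0],"slide":[0.3,1,0],"claw":28.15}
    - {"turn":[0,0,0],"slide":[0.3,1,0],"claw":28.15}

```text
t: 14.02
eef_pos: [599.6, 9.5, 76.2]
tcp_rot: [3.141, -0.0, 1.279]
ft_force: [0.2, -1.6, -1.2]
opening: 0.284
grip_force: 14.0
```

Emit:
jog_arm:
  targets:
    - {"turn":[0,0,0],"slide":[0.3,1,0],"claw":28.15}
    - {"turn":[0,0,0],"slide":[0.2,0.7,0],"claw":28.15}

```text
t: 14.28
eef_pos: [600.2, 11.5, 76.2]
tcp_rot: [3.141, -0.001, 1.279]
ft_force: [2.2, 3.1, -2.1]
opening: 0.287
grip_force: 14.0
```

Emit:
jog_arm:
  targets:
    - {"turn":[0,0,0],"slide":[0.2,0.7,0],"claw":28.15}

```text
t: 14.4
eef_pos: [600.3, 11.9, 76.2]
tcp_rot: [3.141, -0.0, 1.279]
ft_force: [1.1, -0.4, -2.0]
opening: 0.284
grip_force: 14.2
```

Emit:
jog_arm:
  targets:
    - {"turn":[0,0,0],"slide":[0.2,0.7,0],"claw":28.15}

```text
t: 14.52
eef_pos: [600.4, 12.2, 76.2]
tcp_rot: [3.141, 0.0, 1.279]
ft_force: [1.3, -1.7, -1.2]
opening: 0.285
grip_force: 14.1
```

Emit:
jog_arm:
  targets:
    - {"turn":[0,0,0],"slide":[0.1,0.4,0],"claw":28.15}

```text
t: 14.65
eef_pos: [600.5, 12.5, 76.2]
tcp_rot: [3.141, 0.0, 1.279]
ft_force: [1.9, -2.3, -0.7]
opening: 0.285
grip_force: 14.1
```

Run:
```python
from h import *
c=read_camera("wrist"); cv2.imwrite("pics/w3.png",c["frame"]);s=state();print(s["eef_pos"],s["ft_force"])
t=read_camera("top")["frame"][150:240,250:410]
a=cv2.resize(c["frame"][100:,200:480],(560,600));b=cv2.resize(t,(240*1,135))
t2=cv2.resize(read_camera("side")["frame"][150:240,270:360],(240,240))
o=np.zeros((600,800,3),np.uint8);o[:,:560]=a;o[:135,560:]=b;o[200:440,560:]=t2
cv2.imwrite("pics/w3c.png",o)
```

```text
[600.49059556  12.56147511  76.18704896] [ 2.31190186 -2.18966599 -0.98957497]
```

View pics/w3c.png

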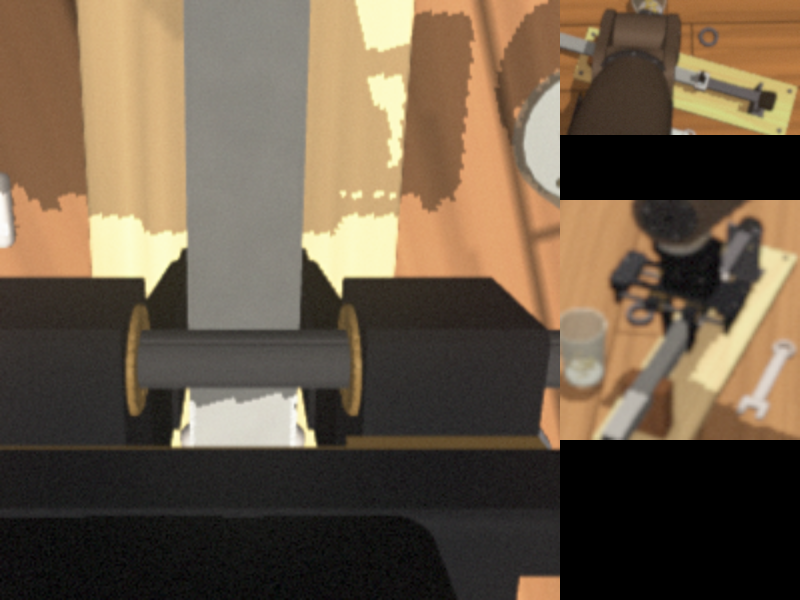

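Emit:
jog_arm:
  targets:
    - {"turn":[0,0,0],"slide":[0.1,0.5,0],"claw":28.15}

```text
t: 14.92
eef_pos: [600.6, 13.1, 76.2]
tcp_rot: [3.141, -0.0, 1.279]
ft_force: [2.6, -2.7, -0.1]
opening: 0.285
grip_force: 14.2
```

Emit:
jog_arm:
  targets:
    - {"turn":[0,0,0],"slide":[0,0,0],"claw":28.15}

```text
t: 15.05
eef_pos: [600.7, 13.2, 76.2]
tcp_rot: [3.141, -0.0, 1.279]
ft_force: [3.8, -2.0, -0.2]
opening: 0.287
grip_force: 14.3
```

Emit:
jog_arm:
  targets:
    - {"turn":[0,0,0],"slide":[0.2,0.5,0],"claw":28.15}
    - {"turn":[0,0,0],"slide":[0,0,0],"claw":28.15}

```text
t: 15.3
eef_pos: [600.8, 13.8, 76.2]
tcp_rot: [3.141, -0.0, 1.279]
ft_force: [4.2, -2.2, -0.9]
opening: 0.282
grip_force: 14.3
```

Emit:
jog_arm:
  targets:
    - {"turn":[0,0,0],"slide":[0.2,0.5,0],"claw":28.15}
    - {"turn":[0,0,0],"slide":[0,0,0],"claw":28.15}

```text
t: 15.55
eef_pos: [601.0, 14.2, 76.2]
tcp_rot: [3.141, -0.0, 1.279]
ft_force: [4.3, -2.6, -0.9]
opening: 0.28
grip_force: 14.3
```

Emit:
jog_arm:
  targets:
    - {"turn":[0,0,0],"slide":[0.4,0.4,0],"claw":28.15}
    - {"turn":[0,0,0],"slide":[0,0,0],"claw":28.15}

```text
t: 15.8
eef_pos: [601.1, 14.6, 76.2]
tcp_rot: [3.142, 0.0, 1.279]
ft_force: [1.7, -4.9, 1.2]
opening: 0.285
grip_force: 14.2
```

Emit:
jog_arm:
  targets:
    - {"turn":[0,0,0],"slide":[0.2,0.5,0],"claw":28.15}
    - {"turn":[0,0,0],"slide":[0,0,0],"claw":28.15}

```text
t: 16.05
eef_pos: [601.2, 14.8, 76.2]
tcp_rot: [-3.142, 0.001, 1.279]
ft_force: [1.3, -6.5, 1.7]
opening: 0.281
grip_force: 14.1
```

Emit:
jog_arm:
  targets:
    - {"turn":[0,0,0],"slide":[-0.2,-0.8,0],"claw":28.15}
    - {"turn":[0,0,0],"slide":[0,0,0],"claw":29}
    - {"turn":[0,0,0],"slide":[0,0,0],"claw":36}
    - {"turn":[0,0,0],"slide":[0,0,0],"claw":50}
    - {"turn":[0,0,0],"slide":[0,0,0],"claw":50}

```text
t: 16.68
eef_pos: [600.9, 14.5, 75.9]
tcp_rot: [-3.141, 0.0, 1.279]
ft_force: [0.3, 0.8, -0.1]
opening: 0.485
grip_force: 0.0
```

Emit:
jog_arm:
  targets:
    - {"turn":[0,0,0],"slide":[0,0,50],"claw":50}
    - {"turn":[0,0,0],"slide":[0,0,50],"claw":50}
    - {"turn":[0,0,0],"slide":[0,0,50],"claw":30}
    - {"turn":[0,0,0],"slide":[-18,-60,17],"claw":10}
    - {"turn":[0,0,0],"slide":[-18,-60,17],"claw":0}

```text
t: 17.3
eef_pos: [565.9, -101.9, 259.7]
tcp_rot: [3.141, 0.0, 1.281]
ft_force: [1.2, -0.0, -0.3]
opening: 0.242
grip_force: 0.0
```

Emit:
jog_arm:
  targets:
    - {"turn":[0,0,0],"slide":[0,0,0],"claw":0}
    - {"turn":[0,0,0],"slide":[0,0,0],"claw":0}

```text
t: 17.55
eef_pos: [566.3, -100.9, 258.6]
tcp_rot: [-3.141, -0.0, 1.278]
ft_force: [-0.1, 0.5, -0.8]
opening: 0.035
grip_force: 0.0
```

Run:
```python
from h import *
c=read_camera("wrist"); cv2.imwrite("pics/w4.png",c["frame"]); print(state()["eef_pos"],state()["tcp_rot"],state()["t"])
i=c["frame"][60:260,240:440]; cv2.imwrite("pics/w4c.png",cv2.resize(i,None,fx=3,fy=3,interpolation=cv2.INTER_CUBIC))
```

```text
[ 566.47633747 -100.38238155  258.38602944] [-3.14094867e+00 -2.28110749e-04  1.27949226e+00] 17.6
```

View pics/w4c.png

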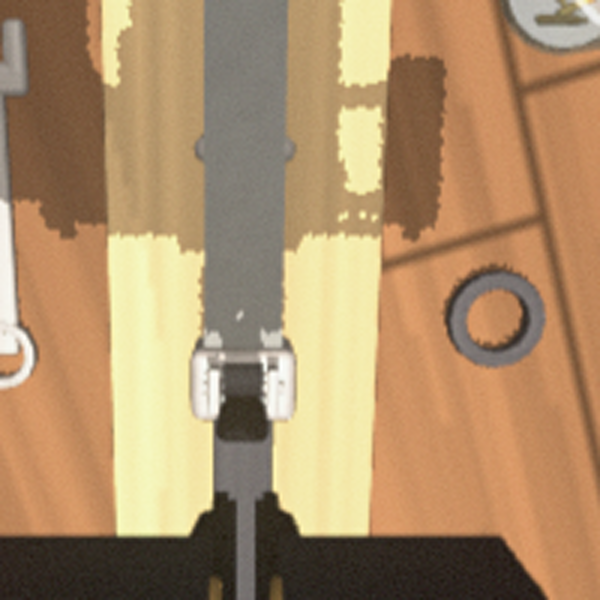

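Run:
```python
from h import *
np.set_printoptions(precision=2,suppress=True)
c=read_camera("wrist")
A=onplane(c,F(291,149),95);B=onplane(c,F(201,149),95);m=(A+B)/2
C=onplane(c,F(243,351),113.5);d=np.array([.285,.958,0]);print(m,np.linalg.norm(A-B),C,(m-C)@d)
for z in (175,187): print("lever",onplane(c,F(243,435),z),onplane(c,F(243,400),z))
P=m+d*(36-117)-[0,0,95-114];print("pivot",P,"pivot via collar",C-13*d, state()["eef_pos"])
```

```text
[590.23 -23.53  95.  ] 31.103381297662047 [569.94 -87.84 113.5 ] 67.3982988002174
lever [ 566.33 -100.67  175.  ] [569.25 -90.92 175.  ]
lever [567.3  -97.58 187.  ] [570.08 -88.29 187.  ]
pivot [ 567.14 -101.12  114.  ] pivot via collar [ 566.24 -100.3   113.5 ] [ 566.56 -100.07  258.29]
```

Emit:
jog_arm:
  targets:
    - {"turn":[0,0,0],"slide":[-13.7,-46,0],"claw":0}
    - {"turn":[0,0,0],"slide":[0,0,-45],"claw":0}
    - {"turn":[0,0,0],"slide":[0,0,-43.5],"claw":0}
    - {"turn":[0,0,0],"slide":[4.3,14.4,0],"claw":0}
    - {"turn":[0,0,0],"slide":[4.3,14.4,0],"claw":0}

```text
t: 18.27
eef_pos: [562.5, -116.7, 171.5]
tcp_rot: [3.14, -0.0, 1.28]
ft_force: [0.6, 0.0, 0.4]
opening: 0.005
grip_force: 0.0
```

Emit:
jog_arm:
  targets:
    - {"turn":[0,0,0],"slide":[1.4,4.8,0],"claw":0}
    - {"turn":[0,0,0],"slide":[1.2,3.8,0],"claw":0}

```text
t: 18.52
eef_pos: [564.6, -109.3, 171.6]
tcp_rot: [3.139, 0.0, 1.28]
ft_force: [-0.9, -2.6, 1.3]
opening: 0.004
grip_force: 1.0
```

Emit:
jog_arm:
  targets:
    - {"turn":[0,0,0],"slide":[1.8,6,-0.8],"claw":0}
    - {"turn":[0,0,0],"slide":[1.8,6,-0.9],"claw":0}
    - {"turn":[0,0,0],"slide":[1.5,5.1,-1.9],"claw":0}
    - {"turn":[0,0,0],"slide":[1.5,5.1,-1.9],"claw":0}

```text
t: 19.02
eef_pos: [570.8, -87.3, 164.8]
tcp_rot: [3.141, -0.0, 1.279]
ft_force: [1.0, -2.3, 1.8]
opening: 0.008
grip_force: 1.4
```

Emit:
jog_arm:
  targets:
    - {"turn":[0,0,0],"slide":[1.4,4.6,-2.9],"claw":0}
    - {"turn":[0,0,0],"slide":[1.4,4.6,-2.9],"claw":0}
    - {"turn":[0,0,0],"slide":[1.2,3.9,-3.9],"claw":0}
    - {"turn":[0,0,0],"slide":[1.2,3.9,-3.9],"claw":0}

```text
t: 19.52
eef_pos: [575.9, -70.2, 151.0]
tcp_rot: [3.141, -0.0, 1.279]
ft_force: [1.4, -0.4, 4.2]
opening: 0.003
grip_force: 1.8
```

Emit:
jog_arm:
  targets:
    - {"turn":[0,0,0],"slide":[1.0,3.2,-4.6],"claw":0}
    - {"turn":[0,0,0],"slide":[1.0,3.2,-4.6],"claw":0}
    - {"turn":[0,0,0],"slide":[0.7,2.2,-5.1],"claw":0}

```text
t: 19.9
eef_pos: [578.6, -61.6, 136.7]
tcp_rot: [3.141, -0.0, 1.279]
ft_force: [1.8, 0.7, 5.1]
opening: 0.001
grip_force: 2.2
```

Emit:
jog_arm:
  targets:
    - {"turn":[0,0,0],"slide":[0.7,2.2,-5.1],"claw":0}
    - {"turn":[0,0,0],"slide":[0.4,1.2,-3],"claw":0}

```text
t: 20.15
eef_pos: [579.5, -58.4, 128.4]
tcp_rot: [-3.141, 0.0, 1.279]
ft_force: [1.2, -1.6, 3.6]
opening: 0.007
grip_force: 1.8
```

Emit:
jog_arm:
  targets:
    - {"turn":[0,0,0],"slide":[0.4,1.2,-3],"claw":0}
    - {"turn":[0,0,0],"slide":[0,0,-2.5],"claw":0}

```text
t: 20.4
eef_pos: [579.9, -57.3, 123.1]
tcp_rot: [-3.142, -0.0, 1.279]
ft_force: [0.8, 1.3, 3.6]
opening: 0.002
grip_force: 1.9
```

Emit:
jog_arm:
  targets:
    - {"turn":[0,0,0],"slide":[0,0,-1],"claw":0}
    - {"turn":[0,0,0],"slide":[0,0,0],"claw":0}

```text
t: 20.65
eef_pos: [579.9, -57.4, 122.2]
tcp_rot: [-3.141, 0.0, 1.279]
ft_force: [2.0, -0.9, 2.7]
opening: 0.004
grip_force: 1.6
```

Emit:
jog_arm:
  targets:
    - {"turn":[0,0,0],"slide":[0,0,-1],"claw":0}
    - {"turn":[0,0,0],"slide":[0,0,0],"claw":0}

```text
t: 20.9
eef_pos: [579.9, -57.4, 121.9]
tcp_rot: [3.141, 0.0, 1.279]
ft_force: [-2.7, -0.0, 9.0]
opening: 0.006
grip_force: 5.0
```

Emit:
jog_arm:
  targets:
    - {"turn":[0,0,0],"slide":[0,0,-0.4],"claw":0}
    - {"turn":[0,0,0],"slide":[0,0,10],"claw":0}
    - {"turn":[0,0,0],"slide":[0,0,50],"claw":0}
    - {"turn":[0,0,0],"slide":[0,0,50],"claw":0}
    - {"turn":[0,0,0],"slide":[-15,-50,29],"claw":0}

```text
t: 21.52
eef_pos: [565.5, -105.9, 262.3]
tcp_rot: [3.139, -0.0, 1.283]
ft_force: [0.5, -0.5, -0.3]
opening: 0.005
grip_force: 0.0
```

Emit:
jog_arm:
  targets:
    - {"turn":[0,0,0],"slide":[-7,-25,0],"claw":0}
    - {"turn":[0,0,0],"slide":[0,0,0],"claw":0}

```text
t: 21.78
eef_pos: [557.3, -133.5, 260.1]
tcp_rot: [-3.141, -0.0, 1.277]
ft_force: [0.2, 0.5, 0.1]
opening: 0.008
grip_force: 0.0
```

Run:
```python
from h import *
c=read_camera("wrist"); print(state()["eef_pos"],state()["tcp_rot"],state()["t"])
i=c["frame"][60:260,240:440]; cv2.imwrite("pics/w5.png",c["frame"])
j=read_camera("side")["frame"][140:240,270:360]
o=np.zeros((600,800,3),np.uint8);o[:,:600]=cv2.resize(i,(600,600),interpolation=cv2.INTER_CUBIC);o[:222,600:]=cv2.resize(j,(200,222))
cv2.imwrite("pics/w5c.png",o)
```

```text
[ 557.55976035 -132.57361449  259.78543884] [-3.14089078e+00 -2.45185941e-04  1.27759618e+00] 21.825
```

View pics/w5c.png

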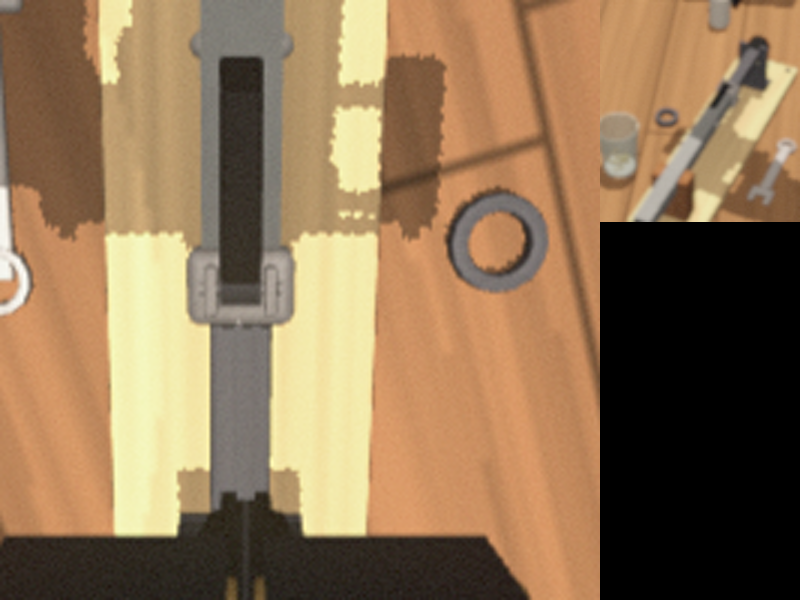

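The lever lies flat along the tube, from (240,290) to (240,60) in the crop. Both buttons stand out at (195,45) and (288,45), and the collar is at (240,285). The bearing cup, spanner and tumbler have not been moved.

```bash
python3 -c "
from cell import *
print(job_done())"
```

```text
the job is handed in; nothing more can be done
None
```

The grey tube is drawn out by one hole with both buttons sprung out and locked, the clamp lever is folded flat, and I handed the job in at about 22 s of the 61 s allowed; no verdict was returned.

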